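# Start the cross-tightening of a drinks chiller's cover

## Task

The gasketed inspection cover on the bar's drinks chiller is back on, with its four wing screws just started. Begin tightening it in cross order: turn the red wing screw clockwise fully home, then the screw diagonally opposite it, so that the gasket beds down evenly. Leave the other two screws as they are, loose, for the next round.

Things in the scene. Friction and masses are not known exactly. Their poses are not given: they have to be found in the camera images.
- coldbox: Chiller: a low stainless box, 240 x 270 mm, fixed to the counter, with a 198 mm square aluminium inspection cover on a black gasket. Origin under its centre; the cover's face is 80 mm up. The four wing screws stand at the corners of a 132 mm square about its centre, in any order.
- red_wings (a point): Centre of the red wings, 30 mm above the cover. They are one flat upright blade: 50 mm long along this point's x, 10 mm thick along its y, 13 mm down to the hub and 11 mm up to the clear top; z is up, the screw's axis. This frame turns with the wings.
- red_screw (a joint): Turn of the red wing screw, rad, growing clockwise seen from above. Just started: 0.2 to 0.55. Home at its stop, 1.57, where the wings lie in line with the two short blue lines on the cover beside the screw. Light steady friction, 0.12 N m; it stays where it is left.
- black_a_wings (a point): Centre of the black wings, 30 mm above the cover. They are one flat upright blade: 50 mm long along this point's x, 10 mm thick along its y, 13 mm down to the hub and 11 mm up to the clear top; z is up, the screw's axis. This frame turns with the wings. One of three black screws: the one diagonally across from the red is 187 mm from it, the other two 132 mm.
- black_a_screw (a joint): Turn of the black (this name) wing screw, rad, growing clockwise seen from above. Just started: 0.2 to 0.55. Home at its stop, 1.57, where the wings lie in line with the two short blue lines on the cover beside the screw. Light steady friction, 0.12 N m; it stays where it is left.
- black_b_wings (a point): Centre of the black wings, 30 mm above the cover. They are one flat upright blade: 50 mm long along this point's x, 10 mm thick along its y, 13 mm down to the hub and 11 mm up to the clear top; z is up, the screw's axis. This frame turns with the wings. One of three black screws: the one diagonally across from the red is 187 mm from it, the other two 132 mm.
- black_b_screw (a joint): Turn of the black (this name) wing screw, rad, growing clockwise seen from above. Just started: 0.2 to 0.55. Home at its stop, 1.57, where the wings lie in line with the two short blue lines on the cover beside the screw. Light steady friction, 0.12 N m; it stays where it is left.
- black_c_wings (a point): Centre of the black wings, 30 mm above the cover. They are one flat upright blade: 50 mm long along this point's x, 10 mm thick along its y, 13 mm down to the hub and 11 mm up to the clear top; z is up, the screw's axis. This frame turns with the wings. One of three black screws: the one diagonally across from the red is 187 mm from it, the other two 132 mm.
- black_c_screw (a joint): Turn of the black (this name) wing screw, rad, growing clockwise seen from above. Just started: 0.2 to 0.55. Home at its stop, 1.57, where the wings lie in line with the two short blue lines on the cover beside the screw. Light steady friction, 0.12 N m; it stays where it is left.

How it is judged:
By the outcome, as a careful person would: the job done as asked, in the order asked, and still so for the second after the job is handed in, with the robot touching nothing.
It also fails if it takes over 45 s, if anything falls off the work surface, if the arm or the gripper's body presses on something with over 40 N, if the wrist force passes 120 N, or if a joint passes its speed limit or range.

## Robot

A 7-joint arm with a two-finger parallel gripper is mounted at the origin on the work surface. World frame = base frame: x ahead of the robot, y to its left, z up, the work surface at z = 0. Lengths are in m, angles in rad, forces in N, time in s.
With the tool pointing down it reaches from about 0.4 to 0.85 m from the base axis. Payload 4.5 kg.
Tool frame: the origin (TCP) lies midway between the tips of the shut fingers; the grasp point (between the pads) lies 19 mm behind it; z points along the fingers, y is the direction in which the jaws open and shut (so a half turn about z gives the same grasp; the last joint's range is limited). The gripper opens to 88 mm and grips with 3 to 60 N. Pads are 18 mm wide; open, the fingers measure 123 mm over their backs; the gripper's body (75 mm by 187 mm) begins 45 mm behind the grasp point.
Start: joints at [1.274, 0.689, -0.195, 1.565, 0.157, 0.902, -0.215], TCP at [0.203, -0.591, 0.239] pointing down, gripper open.
Joint ranges: [-3.01, 3.01], [-0.46, 2.08], [-1.47, 1.51], [0.13, 2.56], [-1, 4.14], [0.04, 2.09], [-2.66, 2.66]. Speed limits (rad/s): [2.57, 2.57, 3.14, 3.14, 3.14, 3.14, 3.14].

## Interface

Orientations are given as a unit quaternion [x, y, z, w].
In Python, from plant import r gives the robot as it stands. The module is installed in compiled form; this text tells all that it offers.
- The arm moves only by the tool carry_out, never from a script. Its argument "commands" is a list of rows, each a list of 6 numbers: the shift along the tool's x, y, z in m, then the turn, a rotation vector about the tool's x, y, z in degrees. In form: [[dx, dy, dz, wx, wy, wz], ...]. A call has 1 to 12 rows; each row is the pose to reach, as a shift and turn from the pose commanded when the call began, along the tool's axes at that moment; what a row does not reach only later rows make up. A row lasts 1/10 s, in which the tool goes at most 50 mm and 8.59 degrees, less where a joint would pass 70% of its speed; a pose out of reach is approached as far as the arm can. A call with a gripper value outside its range is refused whole. "fingers" is the closure in counts, from 0 (fully open) to 255 (shut), set as the call begins (left out, the last holds). The fingers move at their own pace and stop on an object; "grip_force" is the grip in N (left out, the last holds). Time passes only in rows, so rows that repeat a pose let the fingers close. It gives the time, the measured TCP pose, the force and the opening at its end, in the units of the state.
- r.get_state(): the state, without advancing time (a new reading comes with each control period).
- r.snapshot(name): name is "side" or "top" or "wrist"; returns a dict with "img" (480x640x3 uint8, blue, green, red), "intrinsics" (3x3 intrinsics, pixels), "extrinsics" (4x4, takes a point from camera to world coordinates); the wrist camera has in their place "tool_from_camera" (4x4, takes a point from camera to tool coordinates, whose origin is the TCP and whose axes are the flange's). Camera axes: x right, y down, z forward; pixel columns grow to the right and rows downward; lengths in m; the calibration is good to about 2 mm. A picture is of the moment at which its call begins: read the wrist's pose just before it. There is no depth.
- r.finish_job(): hands the job in, once; it reports no verdict.
Trained networks look in a picture, given as the dict that the camera call returned (one of the last four; its "shot" number tells which), for a name from the list of things; names that differ only in an ending like _2 or _b are one class to them, and where a whole thing is asked for, a point or a joint stands for the part that bears it (a point fixed in the world has none). Each returns a list of dicts, best first, with "p" (0 to 1); they miss things now and then, are a little off and sometimes report something else, mostly with a low value. They report only what shows in the picture. A call takes as long as a camera call.
- r.spot_in(picture, label): "xyz" ([x, y, z] in m, in world coordinates, good to about 4 mm: the middle of the surface that is visible of it).
- r.spot_point(picture, label): "xyz" ([x, y, z] in m, in world coordinates, good to about 4 mm: a listed point, or the origin of a listed thing).
The state is a dict: "clock": time; "q": joint angles; "qd": joint speeds; "joint_torque": joint torques, N m; "tool_pos": TCP position; "eef_rot": TCP orientation; "contact_force": force on the tool from outside, world axes, zero at the start; "moment": the same for the moment, N m; "opening": opening from 0.0 (shut) to 1.0 (fully open).
Only numpy, scipy, OpenCV 4.12 (cv2) and the standard library are available. Lean on these libraries where they do the work, as an engineer would, in place of code of your own. Each camera call takes 0.05 s, during which the arm holds its last target.

## Working session

There is one attempt and no reset: what is moved stays moved. The work goes in short steps, Python scripts to look and compute and a tool call to move; the robot and the scene stay as the last step left them, time stands still between calls to the robot, and variables do not carry over. Pictures are saved under pics/ and viewed, and the job is handed in when it is done.

Besides the shell and the picture viewer there is one more tool, called after "Request:" as name(argument=value, ...) on one line, values as JSON. carry_out: Moves the arm, as the interface text tells. Its arguments: {"type":"object","properties":{"commands":{"type":"array","items":{"type":"array","items":{"type":"number"}}},"fingers":{"type":"number"},"grip_force":{"type":"number"}},"required":["commands"]}

```bash
mkdir -p pics
cat > h.py <<'E'
from plant import r
import numpy as np, cv2
from scipy.spatial.transform import Rotation as R
def snap(n,tag):
    s=r.get_state(); p=r.snapshot(n); cv2.imwrite(f'pics/{tag}.png',p['img']); return s,p
E
python3 - <<'E'
from h import *
for n in ['top','side']:
    s,p=snap(n,n+'0')
    print(n,p['intrinsics'].tolist() if hasattr(p['intrinsics'],'tolist') else p['intrinsics']); print(np.round(p['extrinsics'],4).tolist())
    for l in ['coldbox','red_wings','black_a_wings']:
        for d in r.spot_point(p,l): print(l,np.round(d['xyz'],4),round(d['p'],2))
s=r.get_state();print(s)
E
```

```text
top [[549.4884252844129, 0.0, 315.69681922972444], [0.0, 549.4884252844129, 234.11568109913227], [0.0, 0.0, 1.0]]
[[-0.0013, -0.9952, 0.0978, 0.4911], [-0.999, 0.0056, 0.0439, 0.0157], [-0.0443, -0.0976, -0.9942, 0.7805], [0.0, 0.0, 0.0, 1.0]]
coldbox [ 0.5832 -0.0376 -0.0006] 0.88
coldbox [0.6649 0.0079 0.1147] 0.54
red_wings [ 0.628  -0.1209  0.1102] 0.81
side [[473.25973872996155, 0.0, 319.57156032180734], [0.0, 473.25973872996155, 246.26168645325689], [0.0, 0.0, 1.0]]
[[0.9665, -0.1751, 0.1878, 0.4378], [-0.2566, -0.6325, 0.7308, -0.4529], [-0.0091, -0.7545, -0.6563, 0.5313], [0.0, 0.0, 0.0, 1.0]]
coldbox [ 0.5805 -0.04    0.0035] 0.94
red_wings [ 0.6232 -0.1202  0.1091] 0.75
black_a_wings [0.5348 0.0403 0.1109] 0.61
black_a_wings [ 0.5013 -0.0865  0.1052] 0.59
{'clock': 0.4, 'q': array([ 1.27380324,  0.68925152, -0.19457301,  1.56543162,  0.15729648,
        0.90247319, -0.21505607]), 'qd': array([-6.36139061e-04, -9.81051424e-04, -1.64268527e-03, -1.73963725e-03,
        2.17020992e-04,  4.68980083e-04,  8.83905262e-05]), 'joint_torque': array([ 1.24887662e-03, -5.26965845e+01, -1.26492810e+00, -1.53500122e+01,
       -5.19996404e-02,  1.57738064e-03,  4.64827690e-05]), 'tool_pos': array([ 0.20298707, -0.59105958,  0.2386122 ]), 'eef_rot': array([ 9.86348245e-01,  1.64672799e-01, -1.84459735e-05, -8.84149306e-05]), 'contact_force': array([ 0.39889256, -0.30649204,  0.15078393]), 'moment': array([-0.0069159 , -0.05320203,  0.01673523]), 'opening': 0.9971979327380102}
```

View pics/top0.png

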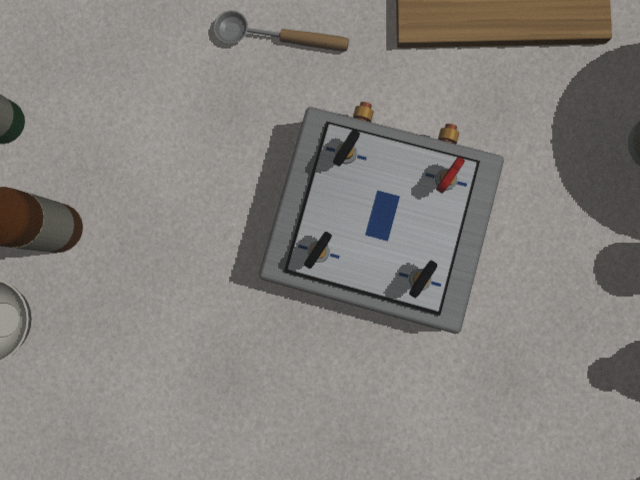

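View pics/side0.png

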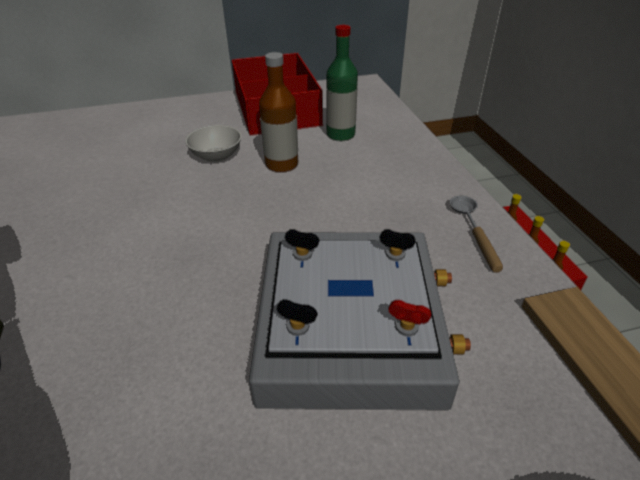

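The top view shows the red screw at (450,175), and its diagonal opposite is the black one at (318,250). The other two blacks, at (347,148) and (423,279), stay as they are. Next I fit blade positions and angles by silhouette.

```bash
cat > fit.py <<'E'
from h import *
from scipy.optimize import minimize
def proj(p,X,T=None):
    E=p['extrinsics'] if T is None else T
    c=(X-E[:3,3])@E[:3,:3]; K=p['intrinsics']
    return np.c_[K[0,0]*c[:,0]/c[:,2]+K[0,2],K[1,1]*c[:,1]/c[:,2]+K[1,2]]
def box(x,y,a,zc=0.11):
    c,s=np.cos(a),np.sin(a)
    return np.array([[x+u*c-v*s,y+u*s+v*c,z] for u in(-.025,.025) for v in(-.005,.005) for z in(.097,.121)])
def mask(p,red):
    h=p['img'].astype(int);B,G,Rr=h[...,0],h[...,1],h[...,2]
    if red: return ((Rr>90)&(Rr>2*G)&(Rr>2*B))
    return (h.max(2)<42)
def cost(q,views):
    J=0
    for p,m,T in views:
        pt=proj(p,box(*q),T); roi=proj(p,np.array([[q[0],q[1],.109]]),T)[0]
        S=4; im=np.zeros((480*S//2,640*S//2),np.uint8)
        hull=cv2.convexHull((pt*2*16).astype(np.int32)); cv2.fillConvexPoly(im,hull,255,shift=4)
        f=cv2.resize(im,(640,480),interpolation=cv2.INTER_AREA)/255.
        J+=(f*(1-m)).sum()/f.sum()+ (m*(1-f))[p['win']].sum()/f.sum()
    return J
def fit(views,q0):
    for p,m,T in views:
        c=proj(p,box(*q0),T); lo=c.min(0)-10; hi=c.max(0)+10
        w=np.zeros((480,640),bool); w[max(0,int(lo[1])):int(hi[1]),max(0,int(lo[0])):int(hi[0])]=1; p['win']=w
    best=None
    for da in (-.4,-.2,0,.2,.4):
        s=minimize(cost,[q0[0],q0[1],q0[2]+da],args=(views,),method='Nelder-Mead',options=dict(initial_simplex=np.array([q0,q0,q0,q0])+[[0,0,da],[.005,0,da],[0,.005,da],[0,0,da+.15]],xatol=1e-5,fatol=1e-4))
        if best is None or s.fun<best.fun: best=s
    return best
def bluelines(p):
    h=p['img'].astype(int);m=((h[...,0]>h[...,2]+40)&(h[...,0]>60)).astype(np.uint8)
    n,l,st,c=cv2.connectedComponentsWithStats(m); return [(c[i],st[i]) for i in range(1,n) if st[i][4]>=4],l
def ray(p,uv,z):
    K=p['intrinsics'];E=p['extrinsics'];d=E[:3,:3]@np.array([(uv[0]-K[0,2])/K[0,0],(uv[1]-K[1,2])/K[1,1],1]);t=(z-E[2,3])/d[2];return E[:3,3]+t*d
E
cat > run1.py <<'E'
from fit import *
import sys
tag=sys.argv[1]
P={n:snap(n,n+tag)[1] for n in('top','side')}
L,_=bluelines(P['top'])
for c,s in L: print('blue',np.round(c,1),s[4],np.round(ray(P['top'],c,.08)[:2],4))
T=P['top']
for nm,uv,red in[('red',(451,175),1),('opp',(318,250),0),('o1',(347,148),0),('o2',(423,279),0)]:
    x,y,_=ray(T,uv,.115)
    for k in (['top'],['side'],['top','side']):
        b=fit([(P[n],mask(P[n],red).astype(float),None) for n in k],[x,y,float(sys.argv[2])])
        print(nm,k,np.round(b.x,4),round(np.degrees(b.x[2]),1),round(b.fun,3))
E
python3 run1.py 1 -0.5
```

```text
blue [361.7 157.1] 17 [ 0.6598 -0.0131]
blue [461.9 183.3] 18 [ 0.6242 -0.1406]
blue [382.2 215.2] 1037 [ 0.5838 -0.0386]
blue [334.5 255.5] 18 [0.5324 0.0227]
blue [436.  283.5] 20 [ 0.4966 -0.1049]
red ['top'] [ 0.6299 -0.1206 -0.6567] -37.6 0.432
red ['side'] [ 0.633  -0.1215 -0.5935] -34.0 0.704
red ['top', 'side'] [ 0.6293 -0.1203 -0.6535] -37.4 1.139
opp ['top'] [ 0.5381  0.0426 -0.5888] -33.7 0.493
opp ['side'] [ 0.5376  0.0383 -0.7389] -42.3 0.297
opp ['top', 'side'] [ 0.5378  0.0424 -0.6331] -36.3 0.859
o1 ['top'] [ 0.6652  0.0071 -0.5377] -30.8 0.364
o1 ['side'] [ 0.6659  0.0021 -0.4814] -27.6 0.259
o1 ['top', 'side'] [ 0.6667  0.005  -0.5871] -33.6 0.673
o2 ['top'] [ 0.5015 -0.0839 -0.6009] -34.4 0.44
o2 ['side'] [ 0.4983 -0.0867 -0.5015] -28.7 0.336
o2 ['top', 'side'] [ 0.4999 -0.0835 -0.5835] -33.4 0.835
```

```bash
cat > go.py <<'E'
from h import *
import sys
# target x y z, tool-x azimuth deg
x,y,z,a=map(float,sys.argv[1:5])
s=r.get_state(); R0=R.from_quat(s['eef_rot']); 
Rt=R.from_euler('z',a,degrees=True)*R.from_euler('x',180,degrees=True)
print('clock',s['clock'],'now',np.round(s['tool_pos'],4),'xaz',np.degrees(np.arctan2(*R0.as_matrix()[[1,0],0])),'q',np.round(s['q'],2))
print('shift',np.round(R0.inv().apply(np.array([x,y,z])-s['tool_pos']),4),'rot',np.round(np.degrees((R0.inv()*Rt).as_rotvec()),2))
E
python3 go.py 0.6295 -0.1203 0.19 142.5
```

```text
clock 0.5 now [ 0.203  -0.5911  0.2387] xaz 18.956114807552733 q [ 1.27  0.69 -0.19  1.57  0.16  0.9  -0.22]
shift [ 0.5563 -0.3067  0.0487] rot [   0.      0.   -123.54]
```

Request:
carry_out(commands=[[0.035,-0.019,0,0,0,-7.7],[0.07,-0.038,0,0,0,-15.4],[0.105,-0.058,0,0,0,-23.1],[0.14,-0.077,0,0,0,-30.9],[0.174,-0.096,0,0,0,-38.6],[0.209,-0.115,0,0,0,-46.3],[0.244,-0.134,0,0,0,-54],[0.278,-0.153,0,0,0,-61.8],[0.313,-0.173,0,0,0,-69.5],[0.348,-0.192,0.01,0,0,-77.2],[0.382,-0.211,0.02,0,0,-85],[0.417,-0.23,0.03,0,0,-92.6]], fingers=0, grip_force=30)

```text
clock: 1.7
tool_pos: [0.5236, -0.2373, 0.2086]
eef_rot: [0.56, 0.828, -0.0, 0.0]
contact_force: [0.7, -0.3, -0.1]
opening: 1.0
```

```bash
python3 go.py 0.6295 -0.1203 0.19 142.5
```

```text
clock 1.7 now [ 0.5236 -0.2373  0.2086] xaz 111.84035850937154 q [ 0.69  0.71 -0.59  1.74  0.51  0.85  0.24]
shift [0.0692 0.1418 0.0185] rot [-1.000e-02  5.000e-02 -3.066e+01]
```

Request:
carry_out(commands=[[0.014,0.028,0.004,0,0,-6.2],[0.028,0.057,0.008,0,0,-12.4],[0.042,0.085,0.012,0,0,-18.6],[0.056,0.114,0.016,0,0,-24.8],[0.0695,0.142,0.0185,0,0,-30.9],[0.0695,0.142,0.0185,0,0,-30.9],[0.0695,0.142,0.0185,0,0,-30.9]])

```text
clock: 2.4
tool_pos: [0.6292, -0.121, 0.1899]
eef_rot: [0.322, 0.947, -0.0, -0.0]
contact_force: [-1.2, -1.2, 0.2]
opening: 1.002
```

```bash
cat > wr.py <<'E'
from fit import *
import sys
tag,x,y,a,red=sys.argv[1],*map(float,sys.argv[2:6])
s,p=snap('wrist',tag)
E0=np.eye(4);E0[:3,:3]=R.from_quat(s['eef_rot']).as_matrix();E0[:3,3]=s['tool_pos']
T=E0@p['tool_from_camera']; p['extrinsics']=T
b=fit([(p,mask(p,red).astype(float),None)],[x,y,np.radians(a)])
print('wrist fit',np.round(b.x,4),np.degrees(b.x[2]),b.fun)
im=p['img'].copy()
for q,c in((b.x,(0,255,0)),((x,y,np.radians(a)),(255,255,0))):
    cv2.polylines(im,[cv2.convexHull(proj(p,box(*q)).astype(np.int32))],True,c,1)
cv2.imwrite(f'pics/{tag}_o.png',im)
E
python3 go.py 0.6295 -0.1203 0.19 142.5; python3 wr.py w1 0.6295 -0.1203 -37.4 1
```

```text
clock 2.4 now [ 0.6292 -0.121   0.1899] xaz 142.4517558476334 q [ 0.48  0.85 -0.7   1.55  0.62  0.98  0.51]
shift [ 0.0002  0.0008 -0.0001] rot [-0.03 -0.02 -0.05]
wrist fit [ 0.6314 -0.1221 -0.5954] -34.111328938518824 0.249670908293111
```

View pics/w1_o.png

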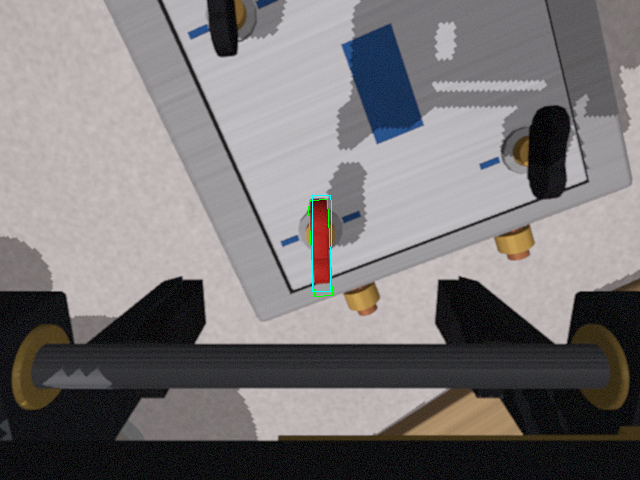

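The wrist view shows the red blade at (321,245), midway between the open fingers and parallel to the pads. I'll descend and grip.

Request:
carry_out(commands=[[0,0.0005,0.03,0,0,0],[0,0.0005,0.06,0,0,0],[0,0.0005,0.08,0,0,0],[0,0.0005,0.09,0,0,0],[0,0.0005,0.09,0,0,0]])

```text
clock: 2.95
tool_pos: [0.6282, -0.1224, 0.0992]
eef_rot: [0.323, 0.947, -0.001, -0.001]
contact_force: [-0.0, -0.4, 0.0]
opening: 0.996
```

Request:
carry_out(commands=[[0,0,0,0,0,0],[0,0,0,0,0,0],[0,0,0,0,0,0],[0,0,0,0,0,0],[0,0,0,0,0,0],[0,0,0,0,0,0],[0,0,0,0,0,0],[0,0,0,0,0,0]], fingers=255, grip_force=30)

```text
clock: 3.75
tool_pos: [0.6295, -0.1209, 0.1002]
eef_rot: [0.322, 0.947, -0.0, -0.0]
contact_force: [0.9, 0.4, -0.7]
opening: 0.298
```

```bash
python3 go.py 0.6295 -0.1203 0.10 74.4;python3 -c "
from h import *
s,p=snap('side','s2');snap('wrist','w2');print(s['contact_force'],s['moment'],s['opening'])"
```

```text
clock 3.75 now [ 0.6295 -0.1209  0.1002] xaz 142.45596714477767 q [ 0.45  0.95 -0.63  1.61  0.72  0.83  0.43]
shift [0.0004 0.0005 0.0002] rot [-0.    0.   68.06]
[ 0.92635336  0.36855264 -0.65872915] [-0.01594366 -0.14493521 -0.06179256] 0.29782524598464766
```

View pics/s2.png

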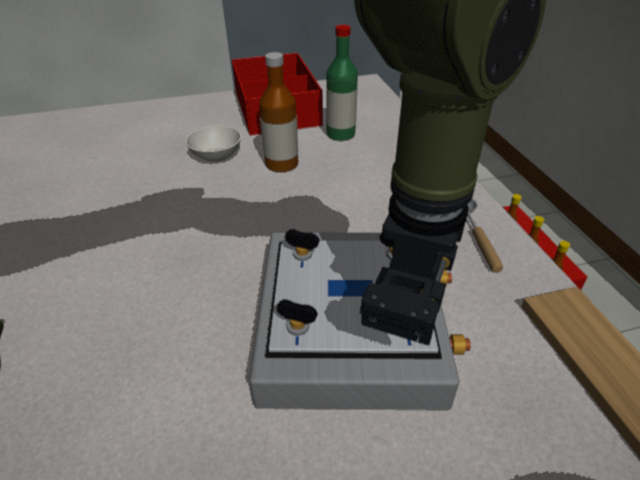

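View pics/w2.png

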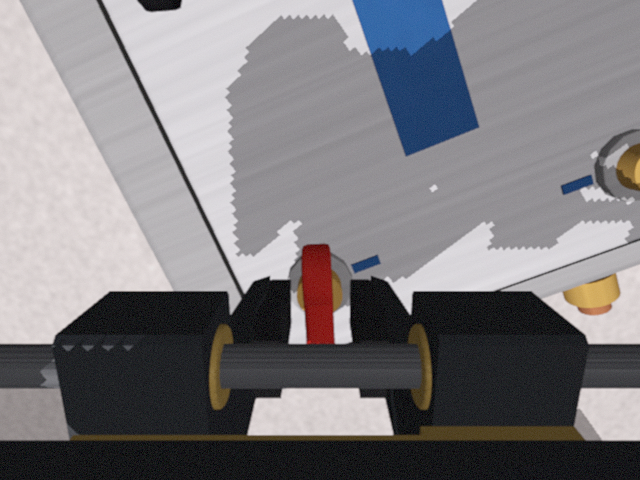

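The fingers are still closing, with a 26 mm opening, and the blade is centred between them. I'll keep closing.

Request:
carry_out(commands=[[0,0,0,0,0,0],[0,0,0,0,0,0],[0,0,0,0,0,0],[0,0,0,0,0,0]])

```text
clock: 4.25
tool_pos: [0.6294, -0.1212, 0.1002]
eef_rot: [0.322, 0.947, -0.0, -0.0]
contact_force: [-1.3, 0.2, 0.9]
opening: 0.113
```

```bash
python3 go.py 0.6295 -0.1203 0.10 74.4;python3 -c "
from h import *
s=r.get_state();print(s['contact_force'],s['moment'],s['opening'])"
```

```text
clock 4.25 now [ 0.6294 -0.1212  0.1002] xaz 142.44568000676725 q [ 0.45  0.95 -0.63  1.61  0.72  0.83  0.43]
shift [0.0004 0.0008 0.0002] rot [-3.000e-02  2.000e-02  6.805e+01]
[-1.34278814  0.2298337   0.94491882] [-0.12684197  0.03398206  0.09760172] 0.11297508538483754
```

Request:
carry_out(commands=[[0,0,0,0,0,5],[0,0,0,0,0,11],[0,0,0,0,0,17],[0,0,0,0,0,23],[0,0,0,0,0,29],[0,0,0,0,0,35],[0,0,0,0,0,41],[0,0,0,0,0,47],[0,0,0,0,0,53],[0,0,0,0,0,58],[0,0,0,0,0,62],[0,0,0,0,0,64]])

```text
clock: 5.45
tool_pos: [0.6289, -0.1213, 0.1001]
eef_rot: [0.775, 0.632, -0.001, -0.0]
contact_force: [-1.8, -1.2, 2.3]
opening: 0.11
```

```bash
python3 go.py 0.6295 -0.1203 0.10 74.4;python3 -c "
from h import *
s=r.get_state();print(s['contact_force'],s['moment'],s['opening'])"
```

```text
clock 5.45 now [ 0.6289 -0.1213  0.1001] xaz 78.36220856593098 q [ 0.3   0.9  -0.35  1.61  0.43  0.7  -0.46]
shift [0.0011 0.0003 0.0001] rot [-0.06  0.07  3.96]
[-1.76455664 -1.15210764  2.28312102] [-0.2653004   0.36319967  0.15554904] 0.10992030936039185
```

Next I turn on in small steps towards the stop and watch the moment.

Request:
carry_out(commands=[[0,0,0,0,0,1.5],[0,0,0,0,0,3],[0,0,0,0,0,4.5],[0,0,0,0,0,5.5],[0,0,0,0,0,6],[0,0,0,0,0,6]])

```text
clock: 6.05
tool_pos: [0.629, -0.1213, 0.1002]
eef_rot: [0.807, 0.591, -0.001, -0.0]
contact_force: [-4.3, -2.8, 4.1]
opening: 0.109
```

```bash
python3 go.py 0.6295 -0.1203 0.10 74.4;python3 -c "
from h import *
s=r.get_state();print(s['contact_force'],s['moment'],s['opening'])"
```

```text
clock 6.05 now [ 0.629  -0.1213  0.1002] xaz 72.45974364525802 q [ 0.29  0.9  -0.32  1.62  0.4   0.69 -0.53]
shift [0.0011 0.0002 0.0002] rot [-0.05  0.06 -1.94]
[-4.26922579 -2.79712298  4.10505025] [-0.5559669   0.88772494  0.24697493] 0.10928895166860268
```

Request:
carry_out(commands=[[0,0,0,0,0,1.5],[0,0,0,0,0,3],[0,0,0,0,0,3],[0,0,0,0,0,3]])

```text
clock: 6.45
tool_pos: [0.6289, -0.1213, 0.1001]
eef_rot: [0.822, 0.57, -0.001, -0.0]
contact_force: [-4.1, -2.9, 3.8]
opening: 0.115
```

```bash
python3 go.py 0.6295 -0.1203 0.10 74.4;python3 -c "
from h import *
s=r.get_state();print(s['contact_force'],s['moment'],s['opening']);snap('wrist','w3')"
```

```text
clock 6.45 now [ 0.6289 -0.1213  0.1001] xaz 69.49656614849192 q [ 0.28  0.9  -0.31  1.62  0.38  0.69 -0.57]
shift [0.0011 0.0002 0.0001] rot [-0.05  0.07 -4.9 ]
[-4.12759337 -2.89775015  3.75484467] [-0.60895898  0.90219799  0.51373396] 0.11458113737917518
```

View pics/w3.png

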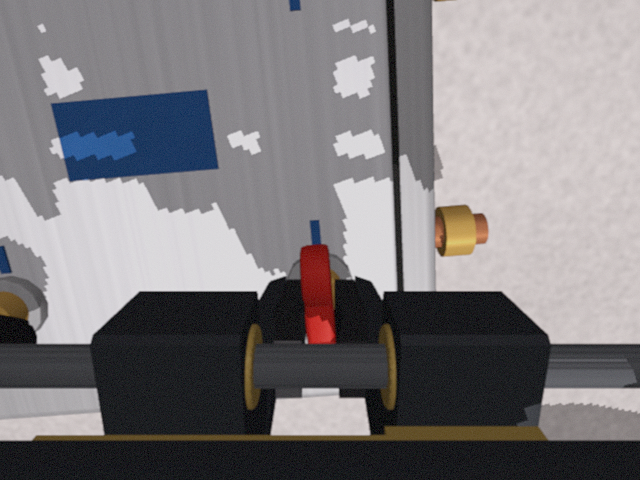

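The moment jumped to 0.51 N m and the blade has begun to slip in the pads, so the red screw is at its stop and in line with the blue line at (315,232). I'll release and lift.

Request:
carry_out(commands=[[0,0,0,0,0,0],[0,0,0,0,0,0],[0,0,0,0,0,0],[0,0,0,0,0,0],[0,0,0,0,0,0],[0,0,-0.03,0,0,0],[0,0,-0.07,0,0,0],[0,0,-0.1,0,0,0]], fingers=110)

```text
clock: 7.3
tool_pos: [0.6302, -0.1207, 0.2022]
eef_rot: [0.822, 0.57, 0.001, 0.0]
contact_force: [0.2, 0.2, -0.5]
opening: 0.567
```

```bash
python3 go.py 0.538 0.0424 0.19 144;python3 wr.py w4 0.6297 -0.1203 74.4 1
```

```text
clock 7.3 now [ 0.6302 -0.1207  0.2022] xaz 69.4543243401964 q [ 0.31  0.77 -0.36  1.55  0.32  0.89 -0.52]
shift [ 0.1204 -0.1436  0.012 ] rot [ 1.100e-01  2.000e-02 -7.455e+01]
wrist fit [ 0.6278 -0.1226  1.2744] 73.0157715140015 0.22624448382914442
```

View pics/w4_o.png

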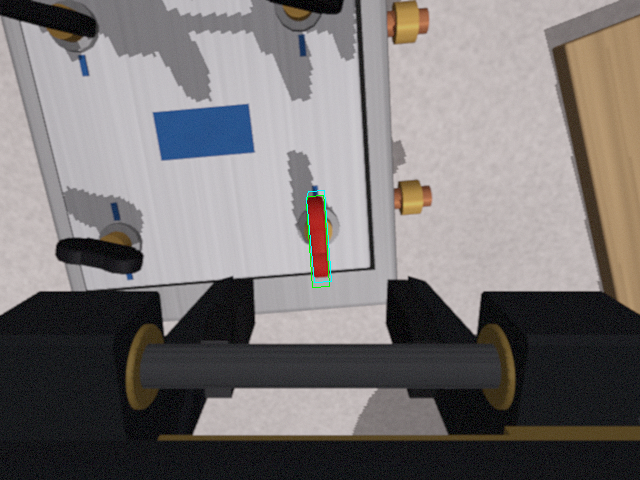

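Red lies on its blue line; the wrist fit gives 73° against about 74.4° expected. Now to the diagonal black screw.

Request:
carry_out(commands=[[0.012,-0.014,0,0,0,-7.5],[0.024,-0.029,0,0,0,-15],[0.036,-0.043,0,0,0,-22.5],[0.048,-0.057,0,0,0,-30],[0.06,-0.072,0,0,0,-37.5],[0.072,-0.086,0,0,0,-45],[0.084,-0.1,0,0,0,-52.5],[0.096,-0.115,0.004,0,0,-60],[0.108,-0.129,0.008,0,0,-67.5],[0.1204,-0.1436,0.012,0,0,-74.5],[0.1204,-0.1436,0.012,0,0,-74.5],[0.1204,-0.1436,0.012,0,0,-74.5]])

```text
clock: 8.55
tool_pos: [0.5377, 0.0417, 0.1882]
eef_rot: [0.311, 0.951, -0.0, 0.0]
contact_force: [0.1, -0.5, 0.2]
opening: 0.571
```

```bash
python3 go.py 0.538 0.0424 0.10 144;python3 wr.py w5 0.538 0.0424 -36 0
python3 - <<'E'
from fit import *
s,p=snap('side','s5'); s,p=snap('top','t5')
E
```

```text
clock 8.55 now [0.5377 0.0417 0.1882] xaz 143.79820099687052 q [ 0.24  0.72 -0.69  1.86  0.63  0.79  0.15]
shift [0.0002 0.0007 0.0882] rot [-0.01  0.03 -0.2 ]
wrist fit [ 0.5382  0.041  -0.626 ] -35.86881945210117 0.41949050811997335
```

View pics/w5_o.png

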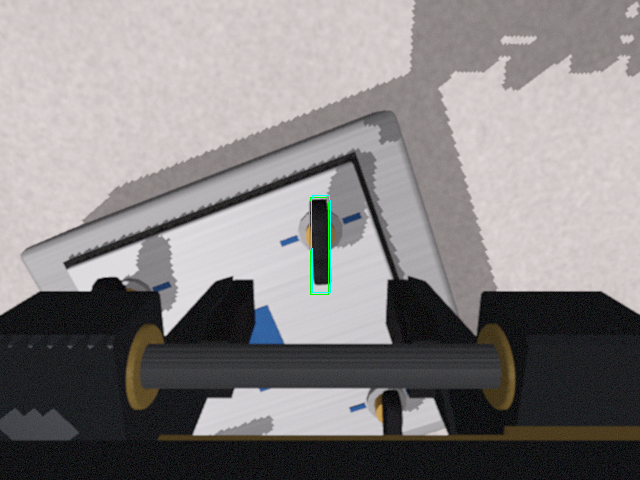

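View pics/s5.png

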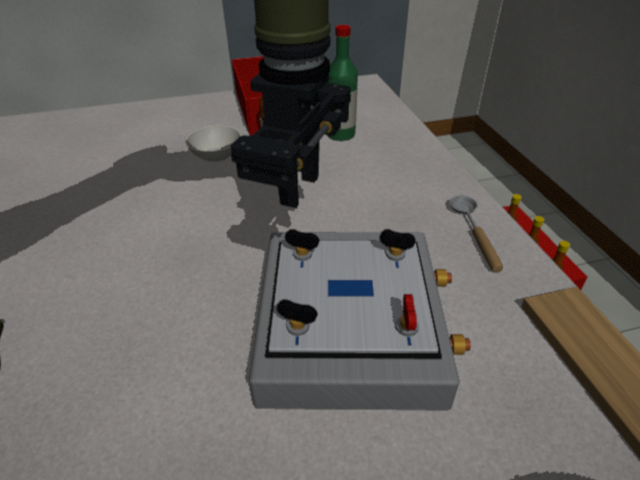

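The side view shows red at (409,312), aligned with its line, and the other blacks unchanged. The wrist view shows the diagonal black at (320,242), centred. I'll descend and grip.

Request:
carry_out(commands=[[0,0.0005,0.03,0,0,0],[0,0.0005,0.06,0,0,0],[0,0.0005,0.08,0,0,0],[0,0.0005,0.088,0,0,0],[0,0.0005,0.088,0,0,0]])

```text
clock: 9.2
tool_pos: [0.5375, 0.0419, 0.0996]
eef_rot: [0.31, 0.951, -0.001, -0.0]
contact_force: [0.2, -0.7, 0.4]
opening: 0.567
```

Request:
carry_out(commands=[[0,0,0,0,0,0],[0,0,0,0,0,0],[0,0,0,0,0,0],[0,0,0,0,0,0],[0,0,0,0,0,0],[0,0,0,0,0,0],[0,0,0,0,0,0],[0,0,0,0,0,0],[0,0,0,0,0,0]], fingers=255)

```text
clock: 10.1
tool_pos: [0.5374, 0.042, 0.1005]
eef_rot: [0.31, 0.951, -0.001, 0.0]
contact_force: [-1.9, -1.5, 4.9]
opening: 0.11
```

```bash
python3 go.py 0.538 0.0424 0.10 74.4;python3 -c "
from h import *
s=r.get_state();print(s['contact_force'],s['moment'],s['opening'])"
```

```text
clock 10.1 now [0.5374 0.042  0.1005] xaz 143.9369422890371 q [ 0.17  0.84 -0.56  1.93  0.78  0.61  0.02]
shift [-0.0003  0.0006  0.0005] rot [-4.000e-02  7.000e-02  6.954e+01]
[-1.92980646 -1.54905202  4.89300326] [-0.37752128  0.25908707 -0.0242249 ] 0.11031684440719873
```

Request:
carry_out(commands=[[0,0,0,0,0,5],[0,0,0,0,0,11],[0,0,0,0,0,17],[0,0,0,0,0,23],[0,0,0,0,0,29],[0,0,0,0,0,35],[0,0,0,0,0,41],[0,0,0,0,0,47],[0,0,0,0,0,53],[0,0,0,0,0,59],[0,0,0,0,0,63],[0,0,0,0,0,65]])

```text
clock: 11.3
tool_pos: [0.5376, 0.0421, 0.1005]
eef_rot: [0.772, 0.635, -0.0, 0.0]
contact_force: [-1.4, -2.4, 6.7]
opening: 0.11
```

```bash
python3 go.py 0.538 0.0424 0.10 74.4;python3 -c "
from h import *
s=r.get_state();print(s['contact_force'],s['moment'],s['opening'])"
```

```text
clock 11.3 now [0.5376 0.0421 0.1005] xaz 78.86075324244953 q [-0.    0.8  -0.27  1.93  0.44  0.47 -0.79]
shift [0.0003 0.0003 0.0005] rot [0.02 0.06 4.46]
[-1.36517822 -2.39530299  6.67379636] [-0.4895643   0.26278925  0.0928668 ] 0.10976288556681066
```

Request:
carry_out(commands=[[0,0,0,0,0,1.5],[0,0,0,0,0,3],[0,0,0,0,0,4.5],[0,0,0,0,0,6],[0,0,0,0,0,7.5],[0,0,0,0,0,7.5],[0,0,0,0,0,7.5]])

```text
clock: 12.0
tool_pos: [0.5376, 0.0421, 0.1005]
eef_rot: [0.811, 0.585, -0.0, 0.0]
contact_force: [-1.5, -2.7, 5.7]
opening: 0.115
```

```bash
python3 go.py 0.538 0.0424 0.10 74.4;python3 -c "
from h import *
s=r.get_state();print(s['contact_force'],s['moment'],s['opening'])"
```

```text
clock 12.0 now [0.5376 0.0421 0.1005] xaz 71.55078898763864 q [-0.02  0.8  -0.24  1.94  0.39  0.45 -0.87]
shift [0.0004 0.0002 0.0005] rot [ 0.03  0.05 -2.85]
[-1.4733025  -2.71802237  5.65174493] [-0.52067357  0.21662867  0.37793922] 0.11480891455550095
```

Moment and opening show the same stop signature here, but I'll turn 2.5° more to confirm it.

Request:
carry_out(commands=[[0,0,0,0,0,1.5],[0,0,0,0,0,2.5],[0,0,0,0,0,2.5],[0,0,0,0,0,2.5]])

```text
clock: 12.4
tool_pos: [0.5376, 0.0421, 0.1005]
eef_rot: [0.824, 0.567, -0.0, 0.0]
contact_force: [-1.8, -2.1, 6.0]
opening: 0.12
```

```bash
python3 -c "
from h import *
s=r.get_state();print(s['contact_force'],s['moment'],s['opening'])"
```

```text
[-1.77041123 -2.09869409  5.99788365] [-0.55151339  0.22919007  0.52645757] 0.11989857175398876
```

Request:
carry_out(commands=[[0,0,0,0,0,0],[0,0,0,0,0,0],[0,0,0,0,0,0],[0,0,0,0,0,0],[0,0,0,0,0,0],[0,0,-0.03,0,0,0],[0,0,-0.07,0,0,0],[0,0,-0.1,0,0,0],[0,0,-0.1,0,0,0]], fingers=110)

```text
clock: 13.3
tool_pos: [0.5402, 0.0432, 0.2039]
eef_rot: [0.824, 0.566, 0.004, 0.002]
contact_force: [0.3, 0.1, 0.4]
opening: 0.57
```

```bash
python3 wr.py w6 0.538 0.0424 74.4 0; python3 go.py 0.45 0.25 0.2 72; python3 -c "
from h import *
snap('side','s6')"
```

```text
wrist fit [0.536  0.0393 1.2573] 72.03702667301916 0.384077369776462
clock 13.35 now [0.5389 0.0428 0.2019] xaz 68.93674603203394 q [ 0.03  0.64 -0.32  1.86  0.3   0.68 -0.83]
shift [ 0.1614 -0.1574  0.0017] rot [ 0.22 -0.12 -3.06]
```

View pics/w6_o.png

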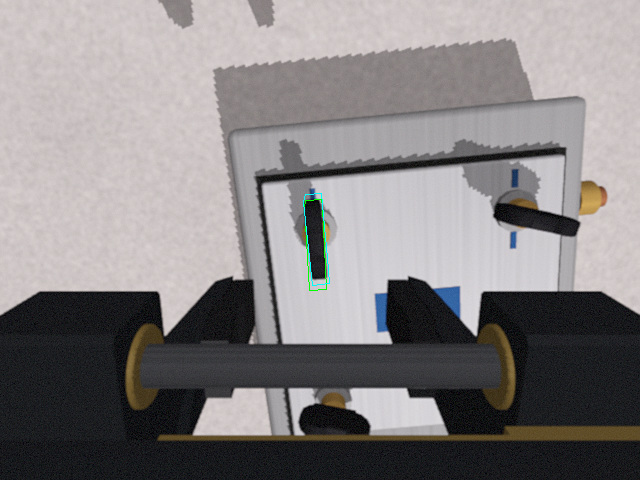

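View pics/s6.png

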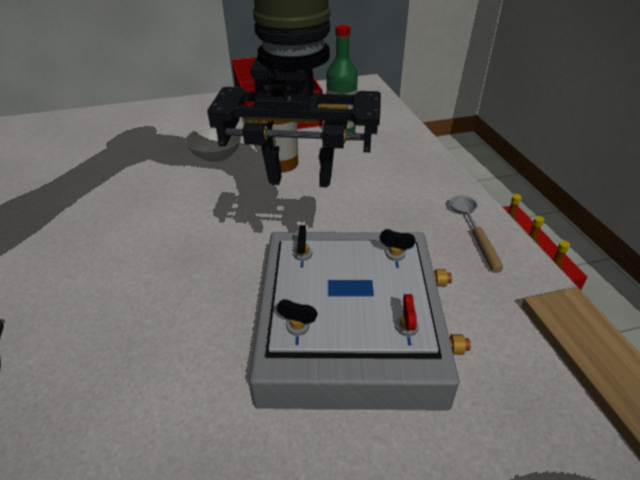

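Both wings lie along their blue lines. I'll move clear for one last top-view check.

Request:
carry_out(commands=[[0.027,-0.01,-0.02,0,0,0],[0.055,-0.03,-0.04,0,0,0],[0.08,-0.06,-0.05,0,0,0],[0.11,-0.09,-0.05,0,0,0],[0.14,-0.12,-0.05,0,0,0],[0.16,-0.15,-0.05,0,0,0],[0.16,-0.15,-0.05,0,0,0],[0.16,-0.15,-0.05,0,0,0]])

```text
clock: 14.2
tool_pos: [0.4541, 0.2457, 0.2488]
eef_rot: [0.824, 0.567, -0.002, 0.0]
contact_force: [0.3, -0.1, -0.8]
opening: 0.566
```

Run:
```python
from fit import *
s,T=snap('top','t7');s,S=snap('side','s7')
for nm,uv,red,a in[('red',(451,175),1,74),('opp',(318,250),0,74),('o1',(347,148),0,-34),('o2',(423,279),0,-34)]:
    x,y,_=ray(T,uv,.115)
    b=fit([(T,mask(T,red).astype(float),None)],[x,y,np.radians(a)]); print(nm,np.round(b.x[:2],4),np.degrees(b.x[2]),b.fun)
print(s['clock'])
```

```text
red [ 0.6308 -0.1219] 83.95246742673348 0.5688371510479
opp [0.5372 0.0429] 73.48556776340071 0.46856461556356876
o1 [0.6664 0.0064] -30.698662793423875 0.3798818692355692
o2 [ 0.5008 -0.0831] -34.585144284333474 0.43225123206110694
14.25
```

View pics/t7.png

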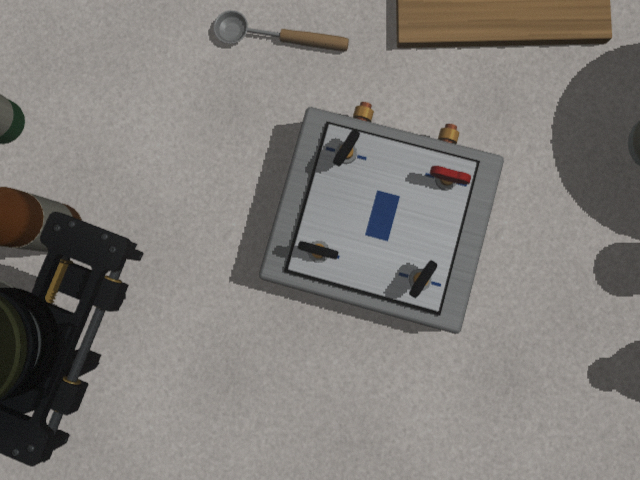

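Run:
```python
import cv2,numpy as np
a=cv2.imread('pics/t7.png');b=cv2.imread('pics/s7.png')
c=np.hstack([cv2.resize(a[155:200,415:485],None,fx=5.5,fy=5.5,interpolation=0)[:250],cv2.resize(a[230:275,283:353],None,fx=5.5,fy=5.5,interpolation=0)[:250]])
d=np.hstack([cv2.resize(b[285:345,375:445],None,fx=5.5,fy=5.5,interpolation=0),cv2.resize(b[215:275,268:338],None,fx=5.5,fy=5.5,interpolation=0)])
cv2.imwrite('pics/z7.png',np.vstack([c[:247],d])[:600])
h=a.astype(int);m=(h[...,2]>h[...,1]+40)&(h[...,2]>h[...,0]+40);m[:160]=0;m[195:]=0;m[:,:425]=0;m[:,480:]=0
m&=(h[...,1]<60)
y,x=np.nonzero(m);print(len(x),cv2.minAreaRect(np.c_[x,y].astype(np.float32)))
w,v=np.linalg.eigh(np.cov(x,y));print('red img angle',np.degrees(np.arctan2(v[1,1],v[0,1])))
m=(h.max(2)<42);m[:236]=0;m[262:]=0;m[:,:294]=0;m[:,345:]=0
y,x=np.nonzero(m);w,v=np.linalg.eigh(np.cov(x,y));print('blk img angle',len(x),np.degrees(np.arctan2(v[1,1],v[0,1])))
```

```text
267 ((451.79290771484375, 173.29380798339844), (37.61086654663086, 7.236095428466797), 14.620874404907227)
red img angle -164.86666783296232
blk img angle 326 -163.4438651253038
```

View pics/z7.png

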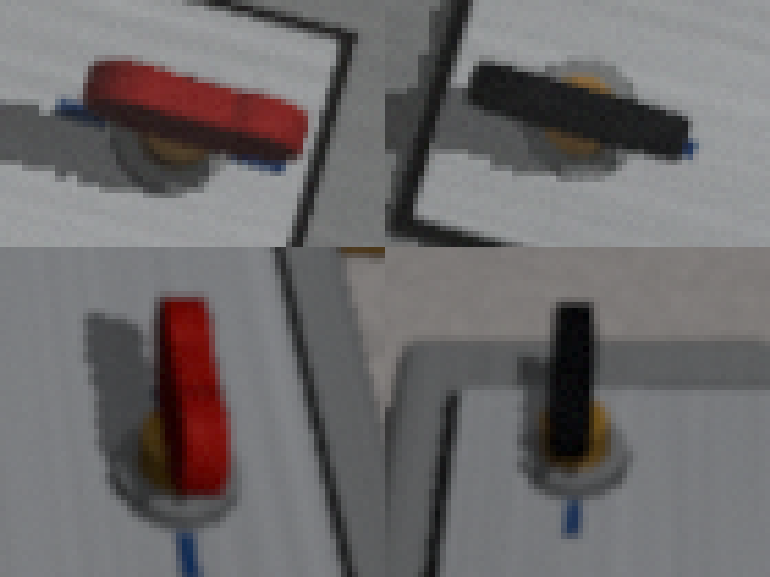

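In the zoomed views both wings are in line with the blue lines: 15.1° and 16.5° in the image against about 15°. The 84° silhouette fit for red came from its shaded side dropping out of the colour mask. I'm handing in.

```bash
python3 -c "
from h import *
print(r.finish_job())"
```

```text
the job is handed in; nothing more can be done
None
```

I turned the red wing screw clockwise to its stop first, then the black one diagonally across from it, and left the other two loose. The job was handed in with the gripper well clear, at about 14 s on the robot's clock (limit 45 s).

- **At the stops:** on both screws the moment rose to about 0.5 N m and the blade began to slip in the pads.
- **Angles:** in the final top view, the wings lie at 15.1° (red) and 16.5° (black) in the image, against about 15° for the blue lines. The side view also shows both in line with the blue lines.
- **Other two screws:** they measured -30.7° and -34.6°, against -30.8° and -34.4° at the start, so they have not moved.
- **One check disagreed:** the last top-view silhouette fit put red at 84°, against about 74° expected. I put this down to its shaded side dropping out of the colour mask. The wrist fit (73°), the final top-view angle and the moment at the stop all say it is home.

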